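# Make up the birdhouse kit and the lantern kit

## Robot

A 7-joint arm with a two-finger parallel gripper is mounted at the origin on the work surface. World frame = base frame: x ahead of the robot, y to its left, z up, the work surface at z = 0. Lengths are in m, angles in rad, forces in N, time in s.
With the tool pointing down it reaches from about 0.425 to 1.025 m from the base axis. Payload 3.6 kg.
Tool frame: the origin (TCP) lies at the centre of the arm's flange, where the gripper is bolted on; the fingertips stand 173 mm ahead of it and the grasp point (between the pads) lies 155 mm ahead of it (manip.tcp_to_tips is the distance from the TCP to the fingertips, in m); z points along the fingers, y is the line along which they close (so a half turn about z gives the same grasp; the last joint's range is limited). The gripper opens to 85 mm and grips with 20 to 120 N. Pads are 22 mm wide; open, the fingers measure 114 mm over their backs; the gripper's body (76 mm by 85 mm) begins 54 mm behind the grasp point. The pads swing forward as they close: fully open they stand 13 mm farther back than shut.
Start: joints at [1.06, 0.591, 0.048, 1.609, -0.033, 0.943, -0.034], TCP at [0.294, -0.663, 0.405] pointing down, gripper open.
Joint ranges: [-2.69, 2.69], [-0.47, 2.24], [-1.27, 1.36], [0.19, 2.51], [-1.53, 4.68], [0.08, 2.07], [-3.09, 3.09]. Speed limits (rad/s): [2.57, 2.57, 3.14, 3.14, 3.14, 3.14, 3.14].

## Interface

Orientations are given as a rotation vector (axis times angle).
In Python, from station import manip gives the robot as it stands.
- The arm moves only by the shell command python3 -m pendant 'ROWS' [OPENING] [FORCE]. ROWS is text: rows parted by semicolons, each of 6 numbers parted by spaces: the shift along the tool's x, y, z in units of 0.2 m (1.0 is 0.2 m), then the turn, a rotation vector about the tool's x, y, z in units of 0.5 rad (1.0 is 0.5 rad). In form: x y z rx ry rz; .... A call has 1 to 12 rows; each row is the pose to reach, as a shift and turn from the pose commanded when the call began, along the tool's axes at that moment; what a row does not reach only later rows make up. A row lasts 1/10 s, in which the tool goes at most 50 mm and 8.59 degrees, less where a joint would pass 70% of its speed; a pose out of reach is approached as far as the arm can. A call with a number of a shift or a turn outside -1 to 1 is refused whole. A call with a gripper value outside its range is refused whole. OPENING is the opening, from -1 (shut) to 1 (fully open), set as the call begins (- or left out, the last holds). The fingers move at their own pace and stop on an object; FORCE is the grip in N (left out, the last holds). Time passes only in rows, so rows that repeat a pose let the fingers close. It gives the time, the measured TCP pose, the force, the opening and the grip force at its end, in the units of the state.
- manip.observe(): the state, without advancing time (a new reading comes with each control period).
- manip.capture(name): name is "scene" or "side" or "wrist"; returns (picture, depth): 384x512x3 uint8, red, green, blue; 384x512 float32, m along the optical axis (not along the pixel's ray), 0 where there is no reading.
- manip.calibration(name): a dict with "camera_matrix" (3x3 intrinsics, pixels), "D" ([k1, k2, p1, p2, k3] as OpenCV has them; the pictures are not rectified), "view" (4x4, takes a point from world to camera coordinates). Camera axes: x right, y down, z forward; pixel columns grow to the right and rows downward; lengths in m; the calibration is good to about 2 mm. A picture is of the moment at which its call begins: read the wrist's pose just before it. calibration takes no time and is no camera call; for the wrist camera it gives the pose at the moment of the call.
- manip.close_job(): hands the job in; it is judged then, once.
Trained networks look in the newest picture that a camera, given by its name, has taken for a name from the list of things; names that differ only in an ending like _2 or _b are one class to them, and where a whole thing is asked for, a point or a joint stands for the part that bears it (a point fixed in the world has none). Each returns a list of dicts, best first, with "confidence" (0 to 1); they miss things now and then, are a little off and sometimes report something else, mostly with a low value. They report only what shows in the picture. A call takes as long as a camera call. They do not tell look-alikes from the thing itself.
- manip.look_for(camera, query): "location" ([column, row] in pixels, amid what is visible of it).
The state is a dict: "t": time; "joints": joint angles; "joint_velocities": joint speeds; "joint_torque": joint torques, N m; "tcp_pos": TCP position; "eef_rot": TCP orientation; "force": force on the tool from outside, world axes, zero at the start; "ft_torque": the same for the moment, N m; "finger_gap": finger opening in m; "grip_force": force on a finger pad.
Only numpy, scipy, OpenCV 4.12 (cv2) and the standard library are available. Lean on these libraries where they do the work, as an engineer would, in place of code of your own. Each camera call takes 0.05 s, during which the arm holds its last target. There are 200 camera calls.

## Task

Make up two craft kits from the stock on the mudroom table. In the green tray, lay the orange clamp flat in the narrow compartment and stand the birdhouse body upright in the wide one, with its roof set squarely centred on top, ridge running front to back; in the yellow tray, stand the white tea light holder upright in the wide compartment and lay the steel pinking gauge flat in the narrow one. Set the ceramic holder down rather than dropping it, and leave the blue clamp and the blue holder where they are.

Things in the scene. Friction and masses are not known exactly. Their poses are not given: they have to be found in the camera images.
- tray_green: Green kit tray, fixed, 160 mm (x) by 172 mm (y). Floor 4 mm thick; outer walls and a divider along x, all 4 mm thick, tops 14 mm above the table. Two compartments, both 152 mm long in x: wide one 100 mm across, centred at x 0, y -32 mm; narrow one 60 mm across, centred at x 0, y +52 mm. Origin: centre of its underside, on the table; z up.
- tray_yellow: Yellow kit tray, fixed, 160 mm (x) by 172 mm (y). Floor 4 mm thick; outer walls and a divider along x, all 4 mm thick, tops 14 mm above the table. Two compartments, both 152 mm long in x: wide one 100 mm across, centred at x 0, y -32 mm; narrow one 60 mm across, centred at x 0, y +52 mm. Origin: centre of its underside, on the table; z up.
- clamp_orange: Orange plastic spring clamp lying flat, A-shaped, arms 13 mm tall, at most 42 mm wide. Handles (black ends) reach 66 mm to -x, jaws 50 mm to +x. Grip its round upright hub at the origin, 22 mm across, 34 mm tall, above the arms. Origin: centre of the underside of the hub; z up. Loose, 70 g. Goes lengthwise in a narrow compartment.
- birdhouse: Small pale plywood birdhouse body, an upright box open at the top: 64 mm in x (front to back), 56 mm in y, 64 mm tall, walls 8 mm. The front (-x) has a dark entrance hole and a 6 mm perch sticking out 14 mm at 20 mm height. Origin: centre of its underside; z up. Grip across y. Loose, 140 g.
- roof: Gable roof: flat base board 80 mm (x) by 72 mm (y), 8 mm thick, brown slopes 84 mm long rising to a ridge along x, 31 mm up. On the ridge an upright pale tab, 44 mm long (x), 14 mm thick (y), top 51 mm above the underside: grip it across y. The flat underside simply rests on the birdhouse's rim. Origin: centre of the underside; z up. Loose, 110 g.
- holder_white: White glazed ceramic tea light holder, a straight round cup 56 mm across and 45 mm tall, with a tea light inside. Origin: centre of its underside; z up. Loose, 180 g.
- gauge: Stainless steel pinking gauge: flat strip 130 mm (x) by 25 mm (y), 3 mm thick, saw-toothed along +y. In its middle a black slider block, 30 mm (x) by 16 mm (y), top 32 mm above the underside: grip it across y. Origin: under the middle of the block, on the underside; z up. Loose, 60 g.
- clamp_blue: Blue plastic spring clamp lying flat, A-shaped, arms 13 mm tall, at most 42 mm wide. Handles (black ends) reach 66 mm to -x, jaws 50 mm to +x. Grip its round upright hub at the origin, 22 mm across, 34 mm tall, above the arms. Origin: centre of the underside of the hub; z up. Loose, 70 g. Not for a kit: leave it.
- holder_blue: Blue glazed ceramic tea light holder, a straight round cup 56 mm across and 45 mm tall, with a tea light inside. Origin: centre of its underside; z up. Loose, 180 g. Not for a kit: leave it.
Not all that is in view belongs to the job. Several things look just like the holder_white: the one meant starts farthest to the robot's left.

How it is judged:
At the end, for the whole second after the job is handed in: Clamp flat in green narrow, birdhouse upright in green wide compartment, roof on its rim (12 mm each way, 0.25 rad); white holder upright in yellow wide, gauge flat in yellow narrow; all on the floor, released, at rest, tilt under 0.1 rad; blue ones upright within 25 mm of their start (x of clamp_orange in the frame of tray_green between -0.03 and 0.03 m and y of clamp_orange in the frame of tray_green between 0.03 and 0.074 m and z of clamp_orange in the frame of tray_green between 0.001 and 0.008 m and angle between each of clamp_orange, birdhouse, roof, holder_white, gauge, clamp_blue, holder_blue's own z axis and vertical below 0.1 rad and linear speed of each of clamp_orange, birdhouse, roof, holder_white, gauge below 0.02 m/s and x of birdhouse in the frame of tray_green between -0.055 and 0.055 m and y of birdhouse in the frame of tray_green between -0.062 and -0.002 m and z of birdhouse in the frame of tray_green between 0.001 and 0.008 m and x of roof in the frame of birdhouse between -0.012 and 0.012 m and y of roof in the frame of birdhouse between -0.012 and 0.012 m and z of roof in the frame of birdhouse between 0.06 and 0.068 m and angle between the x axis of roof and the x axis of birdhouse, either way round below 0.25 rad and x of holder_white in the frame of tray_yellow between -0.055 and 0.055 m and y of holder_white in the frame of tray_yellow between -0.062 and -0.002 m and z of holder_white in the frame of tray_yellow between 0.001 and 0.008 m and x of gauge in the frame of tray_yellow between -0.02 and 0.02 m and y of gauge in the frame of tray_yellow between 0.03 and 0.074 m and z of gauge in the frame of tray_yellow between 0.001 and 0.008 m and distance of each of clamp_blue, holder_blue from where it was at the start of the episode below 0.025 m); the robot touches nothing.
It fails at once if the white ceramic holder is dropped (falls free by more than about 3 cm) (linear speed of holder_white above 0.8 m/s and contact force between the fingers and holder_white below 0.1 N).
It fails at once if the blue clamp or the blue holder is lifted or pushed more than 40 mm away (distance of any of clamp_blue, holder_blue from where it was at the start of the episode above 0.04 m).
It also fails if it takes over 141 s, if anything falls off the work surface, if the arm or the gripper's body presses on something with over 40 N, if the wrist force passes 120 N, or if a joint passes its speed limit or range.

## Working session

There is one attempt and no reset: what is moved stays moved. The work goes in short steps, Python scripts to look and compute and a shell command to move; the robot and the scene stay as the last step left them, time stands still between calls to the robot, and variables do not carry over. Pictures are saved under pics/ and viewed, at most 14 in all, crops included, and the job is handed in when it is done.

```bash
ls; mkdir -p pics; cat > h.py <<'E'
import numpy as np, cv2
from station import manip
from scipy.spatial.transform import Rotation as R
def snap(c,f=None):
    K=manip.calibration(c); p,d=manip.capture(c)
    if f: cv2.imwrite('pics/'+f,p[:,:,::-1])
    return p,d,K
def cloud(d,K):
    h,w=d.shape; u,v=np.meshgrid(np.arange(w),np.arange(h))
    n=cv2.undistortPoints(np.stack([u,v],-1).reshape(-1,1,2).astype(np.float64),np.array(K['camera_matrix']),np.array(K['D'])).reshape(h,w,2)
    c=np.concatenate([n*d[...,None],d[...,None]],-1); T=np.linalg.inv(np.array(K['view']))
    P=c@T[:3,:3].T+T[:3,3]; P[d==0]=np.nan
    return P
E
python3 - <<'E'
from h import *
print(manip.observe())
for c in ['scene','side']:
    p,d,K=snap(c,c+'0.png'); P=cloud(d,K); np.savez(c+'0.npz',p=p,P=P)
    for q in ['tray_green','tray_yellow','clamp_orange','birdhouse','roof','holder_white','gauge','clamp_blue','holder_blue']:
        for r in manip.look_for(c,q):
            x,y=map(int,r['location']); 
            print(c,q,round(r['confidence'],2),(x,y),np.round(P[min(y,383),min(x,511)],3))
E
```

```text
pics
{'t': 0.0, 'joints': array([ 1.05951238,  0.59210075,  0.04829621,  1.60987314, -0.03330769,
        0.94269365, -0.0336791 ]), 'joint_velocities': array([ 6.46881190e-04, -4.91806780e-04,  2.63926033e-04, -3.35135449e-04,
       -6.62579780e-04,  7.02535235e-05, -3.29876417e-04]), 'joint_torque': array([ 5.58525117e-04, -5.48694205e+01,  1.54658429e+00, -1.98124838e+01,
        9.37409262e-03,  8.88509850e-03, -1.27867477e-06]), 'tcp_pos': array([ 0.29399979, -0.6622114 ,  0.40353462]), 'eef_rot': array([-3.07112100e+00, -6.51187765e-01,  9.20958680e-04]), 'force': array([ 0.02622965, -0.34783528, -0.31342999]), 'ft_torque': array([ 0.02278396, -0.03692914, -0.02213621]), 'grip_force': 0.0, 'finger_gap': 0.0851866357751275}
scene tray_green 0.61 (424, 212) [0.471 0.35  0.005]
scene tray_yellow 0.72 (180, 125) [ 0.488 -0.351  0.004]
scene clamp_orange 0.68 (295, 227) [0.655 0.071 0.021]
scene birdhouse 0.58 (353, 241) [0.625 0.213 0.009]
scene roof 0.87 (294, 155) [ 0.473 -0.009  0.044]
scene holder_white 0.85 (148, 211) [ 0.769 -0.28   0.023]
scene holder_white 0.74 (196, 177) 
[... 515 characters left out ...]
e clamp_orange 0.57 (225, 223) [0.636 0.066 0.013]
side clamp_orange 0.48 (319, 204) [ 0.45  -0.129  0.014]
side birdhouse 0.64 (190, 253) [0.621 0.24  0.053]
side roof 0.9 (296, 228) [0.466 0.015 0.021]
side holder_white 0.77 (280, 146) [ 0.674 -0.401  0.033]
side holder_white 0.74 (269, 172) [ 0.622 -0.181  0.046]
side holder_white 0.73 (261, 157) [ 0.692 -0.278  0.038]
side holder_white 0.69 (320, 202) [ 0.45  -0.138  0.015]
side holder_white 0.61 (235, 155) [ 0.775 -0.254  0.037]
side gauge 0.62 (277, 268) [0.455 0.165 0.019]
side clamp_blue 0.7 (321, 205) [ 0.444 -0.13   0.012]
side clamp_blue 0.61 (326, 170) [ 0.492 -0.354  0.005]
side holder_blue 0.72 (249, 190) [ 0.629 -0.057  0.047]
```

View pics/scene0.png

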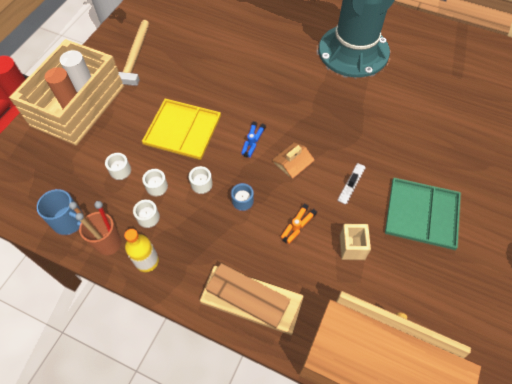

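View pics/side0.png

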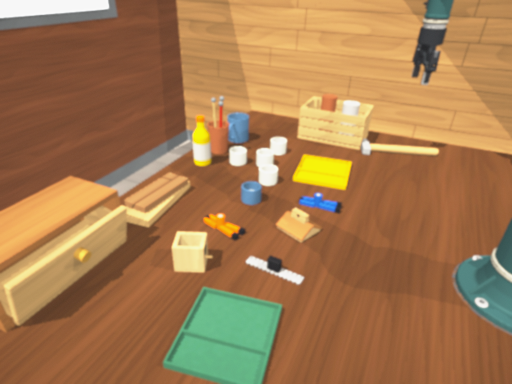

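The scene shows four white cups, at (118,166), (155,182), (201,180) and (147,213). The robot's left is +y, which is to the right in this picture, so (201,180) at y≈-0.2 is the farthest left. I'll confirm that in a crop and measure all the poses.

```bash
cat > m.py <<'E'
from h import *
pts=[];col=[]
for c in ['scene','side']:
    z=np.load(c+'0.npz'); P=z['P'].reshape(-1,3); ok=np.isfinite(P[:,0])
    pts.append(P[ok]); col.append(z['p'].reshape(-1,3)[ok])
src=np.concatenate([np.full(len(p),i) for i,p in enumerate(pts)])
P=np.concatenate(pts); C=np.concatenate(col)
H=cv2.cvtColor(C[None],cv2.COLOR_RGB2HSV)[0].astype(int)
def box(x,y,r,z0,z1,extra=True):
    return (np.hypot(P[:,0]-x,P[:,1]-y)<r)&(P[:,2]>z0)&(P[:,2]<z1)&extra
def rect(m):
    (c,s,a)=cv2.minAreaRect((P[m,:2]*1000).astype(np.float32)); return np.round(c,1),np.round(s,1),round(a,1),m.sum()
def pca(m):
    q=P[m,:2]-P[m,:2].mean(0); w,v=np.linalg.eigh(q.T@q/len(q)); return np.round(np.degrees(np.arctan2(v[1,1],v[0,1])),1), np.round(P[m].mean(0),4)
E
python3 - <<'E'
from m import *
hue,s,v=H.T
for i in (0,1):
    S=src==i; print('cam',i,'table z',np.median(P[S&box(.55,.0,.04,-.02,.03),2]))
    g=box(.47,.35,.17,-.01,.03,S&(hue>60)&(hue<95)&(s>90)); print('green',rect(g)); print(' high',pca(g&(P[:,2]>.0115)))
    y=box(.49,-.35,.17,-.01,.03,S&(hue>22)&(hue<34)&(s>180)); print('yellow',rect(y))
    for n,(a,b),hh in [('orange',(.655,.071),(hue<16)),('blue',(.43,-.14),(hue>100)&(hue<130))]:
        m=box(a,b,.09,.004,.05,S&hh&(s>150)&(v>110)); print(n,'pca',pca(m),'hub',np.round(np.median(P[box(a,b,.05,.027,.05,S)],0),3))
    print('bird',rect(box(.625,.215,.07,.055,.075,S)))
    t=box(.473,-.005,.06,.037,.06,S); print('tab',rect(t),pca(t)); print('roof',rect(box(.473,-.005,.08,.010,.06,S)))
    b=box(.473,.153,.06,.022,.045,S); print('block',rect(b),pca(b)); st=box(.46,.16,.09,-.003,.045,S&(s<70)&(v>120)); print('strip',rect(st),pca(st))
    for a,b in [(.63,-.205),(.626,-.075)]: 
        m=box(a,b,.05,.03,.06,S); print('cup',rect(m))
p=cv2.imread('pics/scene0.png')
a=cv2.resize(p[140:240,90:230],None,fx=4,fy=4,interpolation=2); cv2.imwrite('pics/cups.png',a)
# topdown colour map 2mm/px
o=np.zeros((240,500,3),np.uint8)
for i in (1,0):
    S=src==i
    Q=P[S]; u=((.52-Q[:,1])/.0021).astype(int); w=((Q[:,0]-.33)/.0021).astype(int); k=(u>=0)&(u<500)&(w>=0)&(w<240)
    o[w[k],u[k]]=C[S][k][:,::-1]
cv2.imwrite('pics/top.png',cv2.resize(cv2.dilate(o,np.ones((2,2))),(800,384)))
E
```

```text
cam 0 table z 0.0006199271474134349
green (array([475.2, 347.1]), array([162.1, 171.4]), 9.7, np.int64(3866))
 high (np.float64(111.6), array([0.4936, 0.3521, 0.0141]))
yellow (array([ 497.2, -342.1]), array([163.1, 180.4]), 7.3, np.int64(2785))
orange pca (np.float64(162.9), array([0.6519, 0.0694, 0.0116])) hub [0.646 0.071 0.034]
blue pca (np.float64(-174.9), array([ 0.4576, -0.1394,  0.0164])) hub [ 0.459 -0.14   0.034]
bird (array([635.8, 215.7]), array([66. , 56.4]), 24.0, np.int64(378))
tab (array([467. , -12.5]), array([15.9, 43.9]), 69.9, np.int64(113)) (np.float64(157.3), array([ 0.4682, -0.0114,  0.0488]))
roof (array([466.4, -12.4]), array([80.6, 86.3]), 68.5, np.int64(784))
block (array([464.5, 155.7]), array([15.8, 31.6]), 87.0, np.int64(72)) (np.float64(174.7), array([0.466 , 0.1554, 0.0314]))
strip (array([463.7, 154.6]), array([ 27.5, 133.8]), 85.8, np.int64(344)) (np.float64(175.5), array([0.4694, 0.1549, 0.004 ]))
cup (array([ 633.1, -203.1]), array([54. , 55.4]), 82.0, np.int64(220))
cup (array([633.4, -82.8]), array([53.6, 55.1]), 73.5, np.int64(223))
cam 1 table 
[... 376 characters left out ...]
  0.0134])) hub [ 0.459 -0.135  0.034]
bird (array([637.8, 217. ]), array([63.8, 60.4]), 23.7, np.int64(461))
tab (array([468.9, -10.7]), array([16.9, 45.8]), 68.0, np.int64(141)) (np.float64(160.9), array([ 0.4674, -0.0071,  0.0472]))
roof (array([469.1, -10.8]), array([80.3, 87.2]), 68.0, np.int64(751))
block (array([465.8, 158.3]), array([16.5, 30.1]), 84.5, np.int64(123)) (np.float64(177.7), array([0.4646, 0.1602, 0.0304]))
strip (array([466.5, 154.2]), array([ 31.9, 133. ]), 85.1, np.int64(485)) (np.float64(176.1), array([0.4627, 0.1577, 0.0041]))
cup (array([ 635.4, -200.4]), array([53. , 56.4]), 20.1, np.int64(180))
cup (array([634.9, -79.8]), array([54.5, 54. ]), 61.1, np.int64(218))
```

View pics/cups.png

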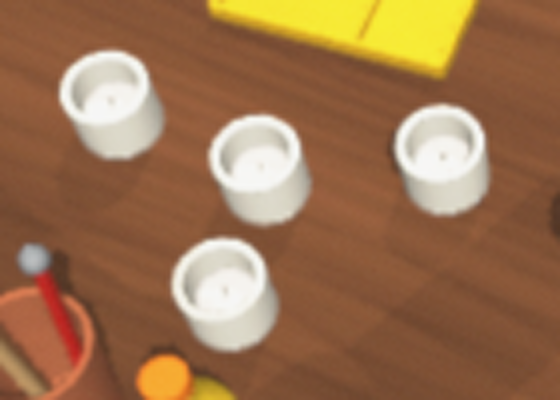

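View pics/top.png

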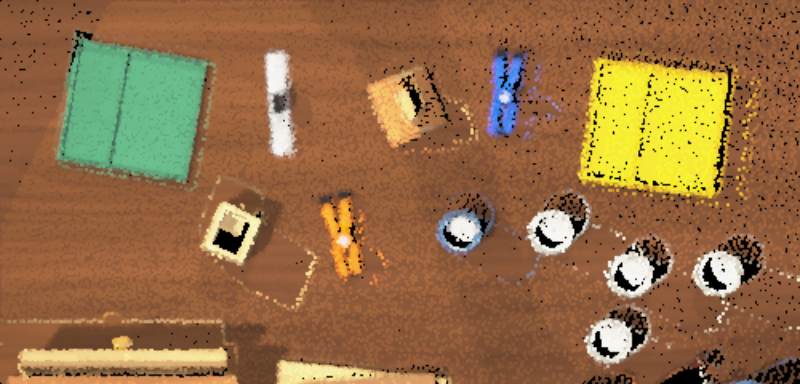

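The crop confirms it: the rightmost of the four white cups, scene (201,180), is the one with the largest y, at about (0.634, -0.202). The blue holder is further left but isn't white. The top view shows the narrow compartments at +y in both trays, with tray yaws of about +10° and +7°. Next I'll write a planner that works out the rows.

```bash
cat > plan.py <<'E'
# args: waypoints x,y,tipz,yawdeg in world (mm,deg); prints shift/turn units per call, chained from the measured pose
import sys
from h import *
o=manip.observe(); p=o['tcp_pos'].copy(); r=R.from_rotvec(o['eef_rot'])
if len(sys.argv)>1:
  for a in sys.argv[1:]:
    x,y,z,yaw=map(float,a.split(',')); t=np.array([x,y,z+1000*manip.tcp_to_tips])/1000
    rt=R.from_euler('z',yaw,degrees=True)*R.from_rotvec([np.pi,0,0])
    d=r.inv().apply(t-p)/.2; w=(r.inv()*rt).as_rotvec()/.5
    n=int(np.ceil(max(abs(d).max(),abs(w).max())-1e-9)) or 1
    lst=[]
    if abs(d).max()<=1 and abs(w).max()<=1: n=1
    for k in range(n):
        d=r.inv().apply(t-p)/.2/(n-k); w=(r.inv()*rt).as_rotvec()/.5/(n-k)
        d=np.round(d,2); w=np.round(w,2)
        rows=int(np.ceil(max(np.linalg.norm(d)*.2/.05,np.linalg.norm(w)*.5/.15)))
        print(a,'|',' '.join('%g'%v for v in list(d)+list(w)),'| min rows',rows)
        p=p+r.apply(d*.2); r=r*R.from_rotvec(w*.5)
E
python3 - <<'E'
from m import *
hue,s,v=H.T
print(manip.tcp_to_tips)
for n,c,yaw,hh in [('y',(.497,-.35),7.3,(hue>22)&(hue<34)&(s>180)),('g',(.475,.349),9.9,(hue>60)&(hue<95)&(s>90))]:
  for i in (0,1):
    m=box(*c,.15,-.003,.02,hh&(src==i)); q=(P[m,:2]-c)@np.array([[np.cos(np.radians(yaw)),-np.sin(np.radians(yaw))],[np.sin(np.radians(yaw)),np.cos(np.radians(yaw))]])*1000
    print(n,i,np.round(np.percentile(q,[.5,2,98,99.5],axis=0).T,1))
E
python3 plan.py 634,-202,150,-25 634,-202,60,-25 634,-202,20,-25
```

```text
0.1734
y 0 [[-78.1 -76.6  79.5  81.3]
 [-74.5 -71.9  94.6  96.8]]
y 1 [[ -77.3  -74.8   80.8   82.9]
 [-107.2  -74.6   99.5  100.7]]
g 0 [[-79.6 -78.4  77.7  79.5]
 [-86.7 -84.   80.7  82.6]]
g 1 [[-79.3 -77.3  76.   77.5]
 [-83.4 -82.5  85.3  86. ]]
634,-202,150,-25 | 0.83 -0.47 0.14 0 -0 0.57 | min rows 4
634,-202,150,-25 | 0.66 -0.69 0.13 0 -0 0.57 | min rows 4
634,-202,150,-25 | 0.45 -0.84 0.14 0 -0 0.57 | min rows 4
634,-202,60,-25 | -0 -0 0.45 0 -0 -0 | min rows 2
634,-202,20,-25 | -0 -0 0.2 0 -0 -0 | min rows 1
```

```bash
python3 -m pendant '0.83 -0.47 0.14 0 0 0.57;0.83 -0.47 0.14 0 0 0.57;0.83 -0.47 0.14 0 0 0.57;0.83 -0.47 0.14 0 0 0.57;0.83 -0.47 0.14 0 0 0.57;0.83 -0.47 0.14 0 0 0.57' 1 50
python3 -m pendant '0.66 -0.69 0.13 0 0 0.57;0.66 -0.69 0.13 0 0 0.57;0.66 -0.69 0.13 0 0 0.57;0.66 -0.69 0.13 0 0 0.57;0.66 -0.69 0.13 0 0 0.57;0.66 -0.69 0.13 0 0 0.57'
python3 -m pendant '0.45 -0.84 0.14 0 0 0.57;0.45 -0.84 0.14 0 0 0.57;0.45 -0.84 0.14 0 0 0.57;0.45 -0.84 0.14 0 0 0.57;0.45 -0.84 0.14 0 0 0.57;0.45 -0.84 0.14 0 0 0.57;0.45 -0.84 0.14 0 0 0.57'
python3 plan.py 634,-202,150,-25 634,-202,60,-25 634,-202,18,-25
python3 - <<'E'
from h import *
p,d,K=snap('wrist','w1.png'); P=cloud(d,K); m=(P[...,2]>.035)&(P[...,2]<.06)&(np.hypot(P[...,0]-.634,P[...,1]+.202)<.045)
print(m.sum()); 
if m.sum()>5: print(cv2.minEnclosingCircle((P[m][:,:2]*1000).astype(np.float32)))
E
```

```text
t: 1.6
tcp_pos: [0.4091, -0.5081, 0.3767]
eef_rot: [-3.134, -0.214, -0.0]
force: [-0.8, -0.1, -0.0]
finger_gap: 0.0852
grip_force: 0.0
t: 2.2
tcp_pos: [0.5205, -0.3557, 0.3508]
eef_rot: [3.131, -0.238, 0.0]
force: [-0.7, 0.0, -0.2]
finger_gap: 0.0857
grip_force: 0.0
t: 2.9
tcp_pos: [0.6333, -0.2068, 0.3232]
eef_rot: [3.062, -0.689, 0.0]
force: [-0.3, -0.2, -0.3]
finger_gap: 0.0857
grip_force: 0.0
634,-202,150,-25 | -0.01 -0.02 -0 0.01 -0 -0.01 | min rows 1
634,-202,60,-25 | 0 -0 0.45 -0 -0 -0 | min rows 2
634,-202,18,-25 | 0 -0 0.21 -0 -0 -0 | min rows 1
1603
((635.2742309570312, -203.69239807128906), 27.918344497680664)
```

View pics/w1.png

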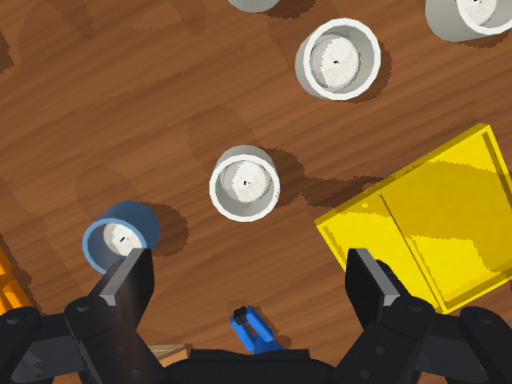

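The wrist view has the target cup at (245,183), centred at (635,-204) mm, with the blue holder at (122,237) to one side and clear of the fingers. I'm descending.

```bash
python3 -m pendant '0 0 0.25 0 0 0;0 0 0.45 0 0 0;0 0 0.55 0 0 0;0 0 0.62 0 0 0;0 0 0.66 0 0 0;0 0 0.66 0 0 0;0 0 0.66 0 0 0'
python3 plan.py 635,-203,18,-25
python3 -m pendant '0 0 0 0 0 0;0 0 0 0 0 0;0 0 0 0 0 0;0 0 0 0 0 0;0 0 0 0 0 0;0 0 0 0 0 0;0 0 0 0 0 0;0 0 0 0 0 0;0 0 0 0 0 0;0 0 0 0 0 0' -1 50
```

```text
t: 3.65
tcp_pos: [0.6352, -0.2034, 0.1918]
eef_rot: [3.066, -0.682, 0.003]
force: [-0.3, 0.2, -0.5]
finger_gap: 0.0855
grip_force: 0.0
635,-203,18,-25 | -0 -0 0 -0 -0 -0 | min rows 0
t: 4.65
tcp_pos: [0.6352, -0.2029, 0.1924]
eef_rot: [3.067, -0.681, 0.003]
force: [-1.9, 0.6, 6.2]
finger_gap: 0.0553
grip_force: 52.1
```

```bash
python3 plan.py 635,-203,110,-25 501,-370,110,-25 501,-370,26,-25 501,-370,22,-25
```

```text
635,-203,110,-25 | -0 0 -0.45 -0 -0 -0 | min rows 2
501,-370,110,-25 | -0.13 0.52 -0 -0 -0 -0 | min rows 3
501,-370,110,-25 | -0.12 0.52 -0.01 -0 -0 -0 | min rows 3
501,-370,26,-25 | -0 0 0.42 -0 -0 -0 | min rows 2
501,-370,22,-25 | -0 0 0.02 -0 -0 -0 | min rows 1
```

```bash
python3 -m pendant '0 0 -0.1 0 0 0;0 0 -0.25 0 0 0;0 0 -0.4 0 0 0;0 0 -0.45 0 0 0;0 0 -0.45 0 0 0'
python3 -m pendant '-0.05 0.15 0 0 0 0;-0.1 0.35 0 0 0 0;-0.15 0.55 0 0 0 0;-0.2 0.75 0 0 0 0;-0.24 0.9 0 0 0 0;-0.25 1 0 0 0 0;-0.25 1 0 0 0 0;-0.25 1 0 0 0 0'
python3 plan.py 501,-370,26,-25
python3 -c "
from h import *
p,d,K=snap('wrist','w2.png')"
```

```text
t: 5.15
tcp_pos: [0.6352, -0.2028, 0.2823]
eef_rot: [3.067, -0.681, 0.005]
force: [0.0, -0.0, -3.0]
finger_gap: 0.0553
grip_force: 53.7
t: 5.95
tcp_pos: [0.5043, -0.3623, 0.2793]
eef_rot: [-3.065, 0.682, 0.004]
force: [0.2, 1.2, -2.0]
finger_gap: 0.0553
grip_force: 53.7
501,-370,26,-25 | 0 0.04 0.4 -0 0.01 -0 | min rows 2
```

View pics/w2.png

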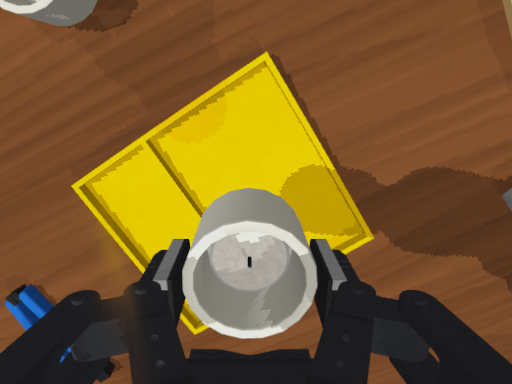

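The wrist view shows the cup held upright at (250,275) above the yellow tray. I'll refine the tray pose from this view and then lower it.

```bash
cat >> h.py <<'E'
def tray(c,lo,hi,smin,cen,r=.14):
    p,d,K=snap(c); P=cloud(d,K); H=cv2.cvtColor(p,cv2.COLOR_RGB2HSV).astype(int)
    m=(H[...,0]>lo)&(H[...,0]<hi)&(H[...,1]>smin)&(P[...,2]<.02)&(P[...,2]>-.005)&(np.hypot(P[...,0]-cen[0],P[...,1]-cen[1])<r)
    m=cv2.morphologyEx(m.astype(np.uint8),cv2.MORPH_OPEN,np.ones((3,3)))>0
    return m.sum(),cv2.minAreaRect((P[m][:,:2]*1000).astype(np.float32))
E
python3 -c "
from h import *
print(tray('wrist',22,34,180,(.497,-.338)))"
python3 plan.py 501,-370,26,-25
```

```text
(np.int64(29901), ((493.9182434082031, -334.9256591796875), (170.554443359375, 183.5408935546875), 7.303703308105469))
501,-370,26,-25 | -0 0.05 0.4 -0 0 0 | min rows 2
```

```bash
python3 -m pendant '0 0.05 0.1 0 0 0;0 0.05 0.2 0 0 0;0 0.05 0.3 0 0 0;0 0.05 0.36 0 0 0;0 0.05 0.39 0 0 0;0 0.05 0.4 0 0 0;0 0.05 0.41 0 0 0;0 0.05 0.415 0 0 0;0 0.05 0.42 0 0 0;0 0.05 0.42 0 0 0;0 0.05 0.42 0 0 0'
python3 plan.py 501,-370,22,-25
```

```text
t: 7.15
tcp_pos: [0.5006, -0.3719, 0.197]
eef_rot: [3.067, -0.681, 0.001]
force: [0.1, 0.1, -2.2]
finger_gap: 0.055
grip_force: 53.7
501,-370,22,-25 | -0 -0.01 0.01 0 -0 -0 | min rows 1
```

```bash
python3 -m pendant '0 0 0.005 0 0 0;0 0 0.01 0 0 0;0 0 0.01 0 0 0'
python3 -m pendant '0 0 0 0 0 0;0 0 0 0 0 0;0 0 0 0 0 0;0 0 0 0 0 0;0 0 0 0 0 0;0 0 0 0 0 0' 0.9
python3 -m pendant '0 0 -0.1 0 0 0;0 0 -0.3 0 0 0;0 0 -0.5 0 0 0;0 0 -0.7 0 0 0;0 0 -0.7 0 0 0' 1
python3 plan.py 466,157,110,-4.5 466,157,13,-4.5
python3 - <<'E'
from h import *
p,d,K=snap('wrist'); P=cloud(d,K); m=(P[...,2]>.035)&(P[...,2]<.06)&(np.hypot(P[...,0]-.501,P[...,1]+.370)<.06)
print(m.sum(), P[m][:,2].max(),cv2.minEnclosingCircle((P[m][:,:2]*1000).astype(np.float32)))
E
```

```text
t: 7.45
tcp_pos: [0.5006, -0.372, 0.1964]
eef_rot: [-3.067, 0.681, -0.001]
force: [-1.1, 1.8, 8.0]
finger_gap: 0.0548
grip_force: 54.8
t: 8.05
tcp_pos: [0.5005, -0.3718, 0.1945]
eef_rot: [-3.067, 0.681, 0.0]
force: [0.2, 0.4, -0.4]
finger_gap: 0.0811
grip_force: 0.0
t: 8.55
tcp_pos: [0.502, -0.3735, 0.3404]
eef_rot: [3.062, -0.681, 0.017]
force: [0.4, -0.7, 0.9]
finger_gap: 0.086
grip_force: 0.0
466,157,110,-4.5 | -0.43 -0.78 0.09 0 -0.01 -0.24 | min rows 4
466,157,110,-4.5 | -0.33 -0.82 0.09 0 -0.01 -0.24 | min rows 4
466,157,110,-4.5 | -0.24 -0.85 0.09 0.01 -0 -0.24 | min rows 4
466,157,13,-4.5 | 0 -0 0.49 -0 -0 0 | min rows 2
1576 0.05121929505437128 ((500.94036865234375, -371.48919677734375), 27.96118927001953)
```

The cup is standing in the wide compartment at (501,-371), with its rim at 49 mm. Next is the gauge.

```bash
python3 -m pendant '-0.43 -0.78 0.09 0 -0.01 -0.24;-0.43 -0.78 0.09 0 -0.01 -0.24;-0.43 -0.78 0.09 0 -0.01 -0.24;-0.43 -0.78 0.09 0 -0.01 -0.24;-0.43 -0.78 0.09 0 -0.01 -0.24' -0.1
python3 -m pendant '-0.33 -0.82 0.09 0 0 -0.24;-0.33 -0.82 0.09 0 0 -0.24;-0.33 -0.82 0.09 0 0 -0.24;-0.33 -0.82 0.09 0 0 -0.24;-0.33 -0.82 0.09 0 0 -0.24'
python3 -m pendant '-0.24 -0.85 0.09 0 0 -0.24;-0.24 -0.85 0.09 0 0 -0.24;-0.24 -0.85 0.09 0 0 -0.24;-0.24 -0.85 0.09 0 0 -0.24;-0.24 -0.85 0.09 0 0 -0.24;-0.24 -0.85 0.09 0 0 -0.24;-0.24 -0.85 0.09 0 0 -0.24;-0.24 -0.85 0.09 0 0 -0.24'
python3 plan.py 466,157,13,-4.5
python3 - <<'E'
from h import *
p,d,K=snap('wrist'); P=cloud(d,K); m=(P[...,2]>.024)&(P[...,2]<.045)&(np.hypot(P[...,0]-.466,P[...,1]-.157)<.04)
print(m.sum(),cv2.minAreaRect((P[m][:,:2]*1000).astype(np.float32)))
E
```

```text
t: 9.1
tcp_pos: [0.4876, -0.1883, 0.3145]
eef_rot: [-3.099, 0.483, 0.018]
force: [0.1, -1.0, -1.0]
finger_gap: 0.0379
grip_force: 0.0
t: 9.6
tcp_pos: [0.4766, -0.0137, 0.2977]
eef_rot: [-3.125, 0.297, 0.013]
force: [0.2, -0.1, 1.2]
finger_gap: 0.0384
grip_force: 0.0
t: 10.4
tcp_pos: [0.4635, 0.1563, 0.2814]
eef_rot: [-3.138, 0.127, 0.008]
force: [0.3, 0.0, 0.2]
finger_gap: 0.0379
grip_force: 0.0
466,157,13,-4.5 | 0.01 -0 0.48 -0 0.01 -0.01 | min rows 2
973 ((466.11700439453125, 156.1826934814453), (15.623042106628418, 29.5379581451416), 85.6753158569336)
```

```bash
python3 -m pendant '0.01 0 0.2 0 0.01 0;0.01 0 0.35 0 0.01 0;0.01 0 0.44 0 0.01 0;0.01 0 0.48 0 0.01 0;0.01 0 0.48 0 0.01 0;0.01 0 0.48 0 0.01 0'
python3 -m pendant '0 0 0 0 0 0;0 0 0 0 0 0;0 0 0 0 0 0;0 0 0 0 0 0;0 0 0 0 0 0;0 0 0 0 0 0;0 0 0 0 0 0' -1 40
python3 plan.py 466,157,120,-4.5 490,-286,120,7.3 490,-286,17,7.3
```

```text
t: 11.05
tcp_pos: [0.4651, 0.1582, 0.186]
eef_rot: [-3.138, 0.122, -0.002]
force: [-0.4, 0.4, -0.4]
finger_gap: 0.0386
grip_force: 0.0
t: 11.75
tcp_pos: [0.4651, 0.1586, 0.1866]
eef_rot: [-3.137, 0.121, -0.003]
force: [-0.1, -0.0, 6.5]
finger_gap: 0.015
grip_force: 40.4
466,157,120,-4.5 | 0.01 0.01 -0.53 -0 -0 0 | min rows 3
490,-286,120,7.3 | 0.1 0.73 -0 -0 -0 -0.14 | min rows 3
490,-286,120,7.3 | 0.04 0.74 -0 -0 -0 -0.13 | min rows 3
490,-286,120,7.3 | -0 0.74 -0.01 -0 -0 -0.14 | min rows 3
490,-286,17,7.3 | -0.01 -0 0.52 -0 -0.01 0 | min rows 3
```

```bash
python3 -m pendant '0 0 -0.2 0 0 0;0 0 -0.4 0 0 0;0 0 -0.53 0 0 0;0 0 -0.53 0 0 0'
python3 -m pendant '0.1 0.73 0 0 0 -0.14;0.1 0.73 0 0 0 -0.14;0.1 0.73 0 0 0 -0.14;0.1 0.73 0 0 0 -0.14;0.1 0.73 0 0 0 -0.14'
python3 -m pendant '0.04 0.74 0 0 0 -0.13;0.04 0.74 0 0 0 -0.13;0.04 0.74 0 0 0 -0.13;0.04 0.74 0 0 0 -0.13;0.04 0.74 0 0 0 -0.13'
python3 -m pendant '0 0.74 0 0 0 -0.14;0 0.74 0 0 0 -0.14;0 0.74 0 0 0 -0.14;0 0.74 0 0 0 -0.14;0 0.74 0 0 0 -0.14;0 0.74 0 0 0 -0.14;0 0.74 0 0 0 -0.14;0 0.74 0 0 0 -0.14'
python3 plan.py 490,-286,20,7.3 490,-286,17,7.3
python3 -c "
from h import *
p,d,K=snap('wrist','w3.png')"
```

```text
t: 12.15
tcp_pos: [0.4657, 0.1588, 0.2949]
eef_rot: [-3.134, 0.121, -0.011]
force: [0.8, -0.4, -1.5]
finger_gap: 0.0152
grip_force: 39.4
t: 12.65
tcp_pos: [0.4729, 0.0097, 0.2907]
eef_rot: [-3.14, 0.018, 0.001]
force: [-0.5, 0.1, -0.5]
finger_gap: 0.0147
grip_force: 39.5
t: 13.15
tcp_pos: [0.4805, -0.1364, 0.2906]
eef_rot: [-3.138, -0.09, 0.0]
force: [-0.4, 1.3, -0.7]
finger_gap: 0.0149
grip_force: 39.5
t: 13.95
tcp_pos: [0.4894, -0.2823, 0.2907]
eef_rot: [-3.132, -0.206, -0.0]
force: [-0.5, 0.2, -1.1]
finger_gap: 0.0149
grip_force: 39.6
490,-286,20,7.3 | 0 0.02 0.49 -0 -0 0.01 | min rows 2
490,-286,17,7.3 | 0 -0 0.01 -0 -0 -0 | min rows 1
```

View pics/w3.png

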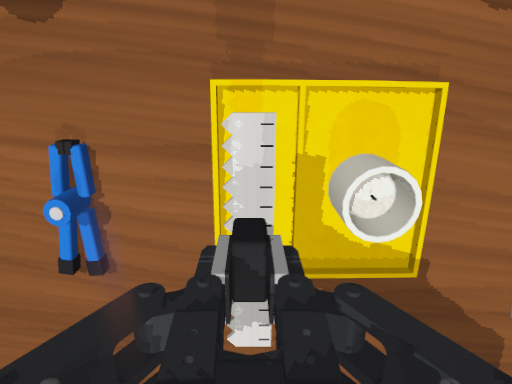

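The wrist view shows the gauge (250,170) in line with the yellow narrow compartment and the cup upright at (378,205). I'm lowering it.

```bash
python3 -m pendant '0 0.02 0.15 0 0 0;0 0.02 0.3 0 0 0;0 0.02 0.4 0 0 0;0 0.02 0.45 0 0 0;0 0.02 0.48 0 0 0;0 0.02 0.49 0 0 0;0 0.02 0.5 0 0 0;0 0.02 0.5 0 0 0;0 0.02 0.5 0 0 0'
python3 plan.py 490,-286,17,7.3
```

```text
t: 14.9
tcp_pos: [0.4896, -0.2885, 0.1915]
eef_rot: [-3.134, -0.2, -0.002]
force: [-0.4, -0.5, -1.5]
finger_gap: 0.0155
grip_force: 39.6
490,-286,17,7.3 | 0 -0.01 0.01 -0 -0 0 | min rows 1
```

```bash
python3 -m pendant '0 -0.01 0.005 0 0 0;0 -0.01 0.005 0 0 0;0 -0.01 0.005 0 0 0'
python3 -m pendant '0 0 0 0 0 0;0 0 0 0 0 0;0 0 0 0 0 0;0 0 0 0 0 0;0 0 0 0 0 0' -0.3
python3 -m pendant '0 0 -0.1 0 0 0;0 0 -0.3 0 0 0;0 0 -0.5 0 0 0;0 0 -0.6 0 0 0;0 0 -0.6 0 0 0;0 0 -0.6 0 0 0'
python3 - <<'E'
from h import *
p,d,K=snap('wrist'); P=cloud(d,K); m=(P[...,2]>.026)&(P[...,2]<.045)&(np.hypot(P[...,0]-.49,P[...,1]+.287)<.04)
print(m.sum(),P[m][:,2].max(),cv2.minAreaRect((P[m][:,:2]*1000).astype(np.float32)))
E
python3 plan.py 645,73,130,-17
```

```text
t: 15.2
tcp_pos: [0.4894, -0.287, 0.1906]
eef_rot: [3.135, 0.2, 0.003]
force: [-0.5, 0.5, 5.5]
finger_gap: 0.0146
grip_force: 40.4
t: 15.7
tcp_pos: [0.4891, -0.2862, 0.1896]
eef_rot: [-3.133, -0.201, -0.0]
force: [-0.1, -0.2, 0.2]
finger_gap: 0.0299
grip_force: 0.0
t: 16.3
tcp_pos: [0.4889, -0.2863, 0.3099]
eef_rot: [-3.134, -0.201, -0.001]
force: [0.9, -0.4, 0.4]
finger_gap: 0.03
grip_force: 0.0
819 0.03813540488543907 ((490.4901123046875, -286.96807861328125), (29.80988121032715, 15.627096176147461), 7.201570510864258)
645,73,130,-17 | 0.5 -0.84 0.02 -0 0 0.42 | min rows 4
645,73,130,-17 | 0.32 -0.93 0.01 -0 0 0.43 | min rows 4
```

The gauge is in place. Moving above the orange clamp.

```bash
python3 -m pendant '0.5 -0.84 0.02 0 0 0.42;0.5 -0.84 0.02 0 0 0.42;0.5 -0.84 0.02 0 0 0.42;0.5 -0.84 0.02 0 0 0.42;0.5 -0.84 0.02 0 0 0.42' 0
python3 -m pendant '0.32 -0.93 0.01 0 0 0.43;0.32 -0.93 0.01 0 0 0.43;0.32 -0.93 0.01 0 0 0.43;0.32 -0.93 0.01 0 0 0.43;0.32 -0.93 0.01 0 0 0.43;0.32 -0.93 0.01 0 0 0.43;0.32 -0.93 0.01 0 0 0.43;0.32 -0.93 0.01 0 0 0.43'
python3 plan.py 645,73,16,-17
python3 - <<'E'
from h import *
p,d,K=snap('wrist','w4.png'); P=cloud(d,K); m=(P[...,2]>.026)&(P[...,2]<.045)&(np.hypot(P[...,0]-.645,P[...,1]-.073)<.04)
print(m.sum(),cv2.minEnclosingCircle((P[m][:,:2]*1000).astype(np.float32)))
a=(P[...,2]>.005)&(P[...,2]<.045)&(np.hypot(P[...,0]-.645,P[...,1]-.073)<.09)
c,s,g=cv2.minAreaRect((P[a][:,:2]*1000).astype(np.float32)); print(c,s,g)
E
```

```text
t: 16.85
tcp_pos: [0.5695, -0.0982, 0.304]
eef_rot: [-3.133, 0.108, 0.002]
force: [0.1, 0.5, -0.1]
finger_gap: 0.0427
grip_force: 0.0
t: 17.65
tcp_pos: [0.6452, 0.0705, 0.3037]
eef_rot: [3.106, -0.47, -0.002]
force: [-0.2, -0.5, -0.4]
finger_gap: 0.0426
grip_force: 0.0
645,73,16,-17 | -0 -0.01 0.57 0 0 -0.01 | min rows 3
669 ((647.0889892578125, 70.92597198486328), 11.032936096191406)
(639.095703125, 71.58782958984375) (38.58515167236328, 115.87722778320312) 76.73038482666016
```

View pics/w4.png

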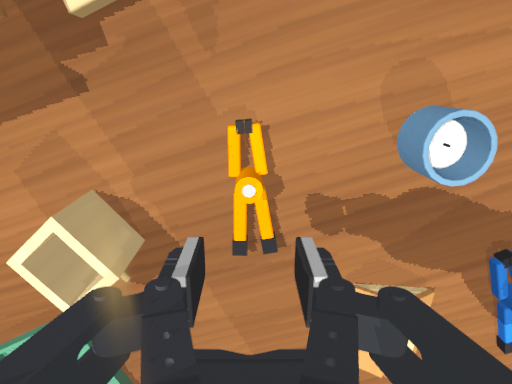

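The wrist view shows the clamp hub at (249,190), measured at (647,71) with yaw -13°, handles toward the robot. The fingers will straddle it clear of the birdhouse.

```bash
python3 plan.py 647,71,16,-13.3
python3 -m pendant '0.01 0 0.2 0 0 -0.13;0.01 0 0.4 0 0 -0.13;0.01 0 0.5 0 0 -0.13;0.01 0 0.56 0 0 -0.13;0.01 0 0.57 0 0 -0.13;0.01 0 0.57 0 0 -0.13;0.01 0 0.57 0 0 -0.13'
python3 -m pendant '0 0 0 0 0 0;0 0 0 0 0 0;0 0 0 0 0 0;0 0 0 0 0 0;0 0 0 0 0 0;0 0 0 0 0 0;0 0 0 0 0 0' -1 40
python3 -m pendant '0 0 -0.2 0 0 0;0 0 -0.4 0 0 0;0 0 -0.6 0 0 0;0 0 -0.6 0 0 0'
python3 plan.py 465.5,399.7,130,9.9 465.5,399.7,21,9.9
```

```text
647,71,16,-13.3 | 0.01 -0 0.57 0 0 -0.14 | min rows 3
t: 18.4
tcp_pos: [0.6486, 0.0723, 0.1918]
eef_rot: [-3.118, 0.364, -0.004]
force: [0.4, 0.0, -0.9]
finger_gap: 0.043
grip_force: 0.0
t: 19.1
tcp_pos: [0.6485, 0.0726, 0.1918]
eef_rot: [-3.118, 0.364, -0.003]
force: [-1.2, 0.6, 6.5]
finger_gap: 0.0199
grip_force: 39.1
t: 19.5
tcp_pos: [0.6502, 0.0724, 0.3164]
eef_rot: [-3.116, 0.364, -0.018]
force: [1.4, -0.0, -0.5]
finger_gap: 0.0202
grip_force: 39.2
465.5,399.7,130,9.9 | -0.64 -0.69 0.03 -0 -0.01 -0.41 | min rows 4
465.5,399.7,130,9.9 | -0.48 -0.8 0.03 -0.01 -0.01 -0.4 | min rows 4
465.5,399.7,21,9.9 | -0 -0.01 0.55 0 -0 -0 | min rows 3
```

```bash
python3 -m pendant '-0.64 -0.69 0.03 0 0 -0.41;-0.64 -0.69 0.03 0 0 -0.41;-0.64 -0.69 0.03 0 0 -0.41;-0.64 -0.69 0.03 0 0 -0.41;-0.64 -0.69 0.03 0 0 -0.41'
python3 -m pendant '-0.48 -0.8 0.03 0 0 -0.4;-0.48 -0.8 0.03 0 0 -0.4;-0.48 -0.8 0.03 0 0 -0.4;-0.48 -0.8 0.03 0 0 -0.4;-0.48 -0.8 0.03 0 0 -0.4;-0.48 -0.8 0.03 0 0 -0.4;-0.48 -0.8 0.03 0 0 -0.4;-0.48 -0.8 0.03 0 0 -0.4'
python3 -c "
from h import *
print(tray('wrist',60,95,90,(.475,.349)))
p,d,K=snap('wrist','w5.png')"
python3 plan.py 465.5,399.7,24,9.9
```

```text
t: 20.0
tcp_pos: [0.5506, 0.2436, 0.3034]
eef_rot: [-3.136, 0.024, 0.007]
force: [0.2, -0.7, -0.5]
finger_gap: 0.0202
grip_force: 39.3
t: 20.8
tcp_pos: [0.4647, 0.3966, 0.2987]
eef_rot: [3.13, 0.265, 0.001]
force: [-0.8, 0.3, -0.2]
finger_gap: 0.0199
grip_force: 39.4
(np.int64(32847), ((474.707275390625, 348.48260498046875), (159.8263702392578, 172.2198028564453), 9.99865436553955))
465.5,399.7,24,9.9 | 0.01 -0.01 0.51 -0 -0 -0.01 | min rows 3
```

View pics/w5.png

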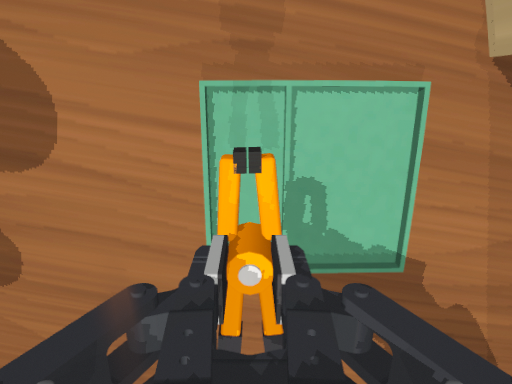

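The clamp hangs straight at (250,270), lined up with the narrow compartment. The green tray is confirmed at (474.7,348.5), 10°. Lowering now.

```bash
python3 -m pendant '0.01 -0.01 0.15 0 0 0;0.01 -0.01 0.3 0 0 0;0.01 -0.01 0.42 0 0 0;0.01 -0.01 0.48 0 0 0;0.01 -0.01 0.5 0 0 0;0.01 -0.01 0.51 0 0 0;0.01 -0.01 0.515 0 0 0;0.01 -0.01 0.515 0 0 0;0.01 -0.01 0.515 0 0 0'
python3 plan.py 465.5,399.7,22,9.9
```

```text
t: 21.8
tcp_pos: [0.4653, 0.4014, 0.1967]
eef_rot: [-3.127, -0.271, -0.003]
force: [1.3, -0.6, -0.4]
finger_gap: 0.02
grip_force: 39.4
465.5,399.7,22,9.9 | -0 0.01 0.01 -0 -0 0 | min rows 1
```

```bash
python3 -m pendant '0 0 0.005 0 0 0;0 0 0.005 0 0 0;0 0 0.005 0 0 0'
python3 -m pendant '0 0 0 0 0 0;0 0 0 0 0 0;0 0 0 0 0 0;0 0 0 0 0 0;0 0 0 0 0 0' -0.1
python3 -m pendant '0 0 -0.1 0 0 0;0 0 -0.3 0 0 0;0 0 -0.5 0 0 0;0 0 -0.6 0 0 0;0 0 -0.6 0 0 0;0 0 -0.6 0 0 0'
python3 - <<'E'
from h import *
p,d,K=snap('wrist'); P=cloud(d,K); m=(P[...,2]>.03)&(P[...,2]<.045)&(np.hypot(P[...,0]-.465,P[...,1]-.4)<.04)
print(m.sum(),P[m][:,2].max(),cv2.minEnclosingCircle((P[m][:,:2]*1000).astype(np.float32)))
E
python3 plan.py 637,216.5,150,24 637,216.5,30,24
```

```text
t: 22.1
tcp_pos: [0.4653, 0.4015, 0.1958]
eef_rot: [-3.128, -0.271, -0.002]
force: [-1.3, -1.4, 4.6]
finger_gap: 0.0202
grip_force: 40.0
t: 22.6
tcp_pos: [0.465, 0.4012, 0.1947]
eef_rot: [-3.129, -0.271, -0.0]
force: [-0.1, 0.3, -0.5]
finger_gap: 0.0385
grip_force: 0.0
t: 23.2
tcp_pos: [0.4648, 0.4009, 0.3149]
eef_rot: [-3.128, -0.271, -0.001]
force: [-0.7, -0.4, -1.0]
finger_gap: 0.0384
grip_force: 0.0
630 0.04125688354580648 ((464.2424011230469, 401.5977783203125), 10.947772979736328)
637,216.5,150,24 | 0.35 0.53 -0.02 -0 0 -0.25 | min rows 3
637,216.5,150,24 | 0.27 0.56 -0.03 -0 0 -0.24 | min rows 3
637,216.5,30,24 | 0 0 0.6 -0 0 -0 | min rows 3
```

```bash
python3 -m pendant '0.35 0.53 -0.02 0 0 -0.25;0.35 0.53 -0.02 0 0 -0.25;0.35 0.53 -0.02 0 0 -0.25;0.35 0.53 -0.02 0 0 -0.25' 1
python3 -m pendant '0.27 0.56 -0.03 0 0 -0.24;0.27 0.56 -0.03 0 0 -0.24;0.27 0.56 -0.03 0 0 -0.24;0.27 0.56 -0.03 0 0 -0.24;0.27 0.56 -0.03 0 0 -0.24;0.27 0.56 -0.03 0 0 -0.24;0.27 0.56 -0.03 0 0 -0.24'
python3 - <<'E'
from h import *
p,d,K=snap('wrist'); P=cloud(d,K); m=(P[...,2]>.058)&(P[...,2]<.075)&(np.hypot(P[...,0]-.637,P[...,1]-.2165)<.07)
print(m.sum(),cv2.minAreaRect((P[m][:,:2]*1000).astype(np.float32)))
E
python3 plan.py 637,216.5,30,24
```

```text
t: 23.65
tcp_pos: [0.5557, 0.3027, 0.317]
eef_rot: [3.106, 0.451, 0.0]
force: [-0.6, 0.2, 0.0]
finger_gap: 0.0852
grip_force: 0.0
t: 24.35
tcp_pos: [0.6353, 0.2196, 0.3239]
eef_rot: [-3.07, -0.656, 0.002]
force: [-1.5, 0.7, -0.0]
finger_gap: 0.0851
grip_force: 0.0
3404 ((637.6876831054688, 216.75418090820312), (64.67668914794922, 56.20198059082031), 23.993440628051758)
637,216.5,30,24 | 0 0.02 0.6 -0 0 0 | min rows 3
```

```bash
python3 -m pendant '0 0.01 0.2 0 0 0;0 0.01 0.4 0 0 0;0 0.01 0.52 0 0 0;0 0.01 0.58 0 0 0;0 0.01 0.6 0 0 0;0 0.01 0.6 0 0 0;0 0.01 0.6 0 0 0'
python3 -m pendant '0 0 0 0 0 0;0 0 0 0 0 0;0 0 0 0 0 0;0 0 0 0 0 0;0 0 0 0 0 0;0 0 0 0 0 0;0 0 0 0 0 0;0 0 0 0 0 0' -1 40
python3 -m pendant '0 0 -0.2 0 0 0;0 0 -0.4 0 0 0;0 0 -0.6 0 0 0;0 0 -0.6 0 0 0'
python3 plan.py 480,317,150,10 480,317,37,10
```

```text
t: 25.1
tcp_pos: [0.6382, 0.2161, 0.2061]
eef_rot: [-3.071, -0.652, -0.005]
force: [0.8, 0.4, 1.2]
finger_gap: 0.0855
grip_force: 0.0
t: 25.9
tcp_pos: [0.6381, 0.2159, 0.2059]
eef_rot: [-3.072, -0.651, -0.004]
force: [-1.4, -0.4, 6.2]
finger_gap: 0.0554
grip_force: 43.5
t: 26.3
tcp_pos: [0.6397, 0.2161, 0.3306]
eef_rot: [-3.07, -0.65, -0.019]
force: [1.0, 0.2, -1.1]
finger_gap: 0.0556
grip_force: 43.7
480,317,150,10 | -0.53 -0.79 0.03 -0 -0.02 0.49 | min rows 4
480,317,37,10 | 0 0.01 0.57 -0 -0 -0 | min rows 3
```

```bash
python3 -m pendant '-0.53 -0.79 0.03 0 0 0.49;-0.53 -0.79 0.03 0 0 0.49;-0.53 -0.79 0.03 0 0 0.49;-0.53 -0.79 0.03 0 0 0.49;-0.53 -0.79 0.03 0 0 0.49;-0.53 -0.79 0.03 0 0 0.49;-0.53 -0.79 0.03 0 0 0.49;-0.53 -0.79 0.03 0 0 0.49'
python3 plan.py 480,317,37,10
python3 -m pendant '0 0 0.15 0 0 0;0 0 0.3 0 0 0;0 0 0.42 0 0 0;0 0 0.5 0 0 0;0 0 0.53 0 0 0;0 0 0.54 0 0 0;0 0 0.55 0 0 0;0 0 0.55 0 0 0;0 0 0.55 0 0 0'
python3 plan.py 480,317,36.5,10
```

```text
t: 27.1
tcp_pos: [0.4779, 0.3157, 0.3185]
eef_rot: [-3.13, -0.267, -0.002]
force: [0.4, 0.4, -1.5]
finger_gap: 0.0555
grip_force: 43.6
480,317,37,10 | 0.01 -0 0.54 -0 -0 -0.01 | min rows 3
t: 28.0
tcp_pos: [0.4773, 0.3171, 0.2098]
eef_rot: [-3.128, -0.27, -0.004]
force: [1.1, -1.0, 2.5]
finger_gap: 0.0555
grip_force: 44.0
480,317,36.5,10 | 0.01 0 -0 -0 -0.01 -0 | min rows 1
```

```bash
python3 -m pendant '0 0 0 0 0 0;0 0 0 0 0 0;0 0 0 0 0 0;0 0 0 0 0 0;0 0 0 0 0 0;0 0 0 0 0 0' 0.9
python3 -m pendant '0 0 -0.1 0 0 0;0 0 -0.3 0 0 0;0 0 -0.5 0 0 0;0 0 -0.6 0 0 0;0 0 -0.6 0 0 0;0 0 -0.6 0 0 0'
python3 - <<'E'
from h import *
p,d,K=snap('wrist'); P=cloud(d,K); m=(P[...,2]>.06)&(P[...,2]<.08)&(np.hypot(P[...,0]-.478,P[...,1]-.317)<.07)
print(m.sum(),np.percentile(P[m][:,2],[5,50,95]),cv2.minAreaRect((P[m][:,:2]*1000).astype(np.float32)))
E
python3 plan.py 468,-11.5,150,-21.5
```

```text
t: 28.6
tcp_pos: [0.4765, 0.3171, 0.2086]
eef_rot: [-3.128, -0.271, -0.001]
force: [0.4, 0.3, -0.2]
finger_gap: 0.0812
grip_force: 0.0
t: 29.2
tcp_pos: [0.4763, 0.3169, 0.3288]
eef_rot: [-3.128, -0.271, -0.001]
force: [-0.2, 0.2, -0.7]
finger_gap: 0.081
grip_force: 0.0
3492 [0.06293439 0.06834192 0.06946369] ((477.31170654296875, 317.474609375), (64.82164001464844, 56.16086959838867), 9.873612403869629)
468,-11.5,150,-21.5 | -0.16 0.8 0.01 -0 0 0.55 | min rows 4
468,-11.5,150,-21.5 | 0.06 0.82 0.01 -0 0 0.55 | min rows 4
```

The birdhouse stands at (477.3,317.5) with yaw 9.9° and its rim at 68 mm. Now the roof.

```bash
python3 -m pendant '-0.16 0.8 0.01 0 0 0.55;-0.16 0.8 0.01 0 0 0.55;-0.16 0.8 0.01 0 0 0.55;-0.16 0.8 0.01 0 0 0.55;-0.16 0.8 0.01 0 0 0.55' 0
python3 -m pendant '0.06 0.82 0.01 0 0 0.55;0.06 0.82 0.01 0 0 0.55;0.06 0.82 0.01 0 0 0.55;0.06 0.82 0.01 0 0 0.55;0.06 0.82 0.01 0 0 0.55;0.06 0.82 0.01 0 0 0.55;0.06 0.82 0.01 0 0 0.55;0.06 0.82 0.01 0 0 0.55'
python3 - <<'E'
from h import *
p,d,K=snap('wrist'); P=cloud(d,K)
for z in (.044,.012):
  m=(P[...,2]>z)&(P[...,2]<.07)&(np.hypot(P[...,0]-.468,P[...,1]+.0115)<.065)
  print(m.sum(),cv2.minAreaRect((P[m][:,:2]*1000).astype(np.float32)))
E
python3 plan.py 468,-11.5,35,-21.5
```

```text
t: 29.75
tcp_pos: [0.4718, 0.1508, 0.3252]
eef_rot: [3.136, -0.169, -0.005]
force: [-0.3, 0.1, 0.0]
finger_gap: 0.0427
grip_force: 0.0
t: 30.55
tcp_pos: [0.4681, -0.0084, 0.324]
eef_rot: [-3.085, 0.582, 0.0]
force: [0.7, -0.7, -0.2]
finger_gap: 0.0429
grip_force: 0.0
1050 ((468.1995544433594, -12.371095657348633), (14.767291069030762, 43.8419075012207), 68.73919677734375)
8070 ((468.1239013671875, -12.137413024902344), (76.58018493652344, 84.95529174804688), 68.617431640625)
468,-11.5,35,-21.5 | 0.01 0.01 0.58 -0 0 0 | min rows 3
```

```bash
python3 -m pendant '0 0.01 0.2 0 0 0;0 0.01 0.4 0 0 0;0 0.01 0.52 0 0 0;0 0.01 0.56 0 0 0;0 0.01 0.57 0 0 0;0 0.01 0.57 0 0 0;0 0.01 0.57 0 0 0'
python3 -m pendant '0 0 0 0 0 0;0 0 0 0 0 0;0 0 0 0 0 0;0 0 0 0 0 0;0 0 0 0 0 0;0 0 0 0 0 0;0 0 0 0 0 0' -1 50
python3 -m pendant '0 0 -0.2 0 0 0;0 0 -0.4 0 0 0;0 0 -0.6 0 0 0;0 0 -0.75 0 0 0;0 0 -0.75 0 0 0;0 0 -0.75 0 0 0'
python3 plan.py 477.3,317.5,180,9.9
```

```text
t: 31.3
tcp_pos: [0.4675, -0.0121, 0.2113]
eef_rot: [-3.084, 0.588, -0.004]
force: [0.4, -0.4, -0.6]
finger_gap: 0.0425
grip_force: 0.0
t: 32.0
tcp_pos: [0.4673, -0.0122, 0.2111]
eef_rot: [-3.084, 0.589, -0.002]
force: [-0.1, 0.5, 5.7]
finger_gap: 0.0124
grip_force: 49.4
t: 32.6
tcp_pos: [0.4666, -0.0123, 0.3607]
eef_rot: [-3.084, 0.588, -0.002]
force: [0.3, 0.3, -1.0]
finger_gap: 0.0128
grip_force: 49.5
477.3,317.5,180,9.9 | -0.28 -0.78 0.02 -0 -0 -0.55 | min rows 4
477.3,317.5,180,9.9 | -0.06 -0.82 0.02 -0 -0 -0.55 | min rows 4
```

```bash
python3 -m pendant '-0.28 -0.78 0.02 0 0 -0.55;-0.28 -0.78 0.02 0 0 -0.55;-0.28 -0.78 0.02 0 0 -0.55;-0.28 -0.78 0.02 0 0 -0.55;-0.28 -0.78 0.02 0 0 -0.55'
python3 -m pendant '-0.06 -0.82 0.02 0 0 -0.55;-0.06 -0.82 0.02 0 0 -0.55;-0.06 -0.82 0.02 0 0 -0.55;-0.06 -0.82 0.02 0 0 -0.55;-0.06 -0.82 0.02 0 0 -0.55;-0.06 -0.82 0.02 0 0 -0.55;-0.06 -0.82 0.02 0 0 -0.55;-0.06 -0.82 0.02 0 0 -0.55;-0.06 -0.82 0.02 0 0 -0.55;-0.06 -0.82 0.02 0 0 -0.55'
python3 plan.py 477.3,317.5,109,9.9
```

```text
t: 33.1
tcp_pos: [0.4716, 0.1565, 0.3546]
eef_rot: [-3.137, 0.15, 0.005]
force: [-0.1, -0.1, -1.2]
finger_gap: 0.0125
grip_force: 49.4
t: 34.1
tcp_pos: [0.4773, 0.3168, 0.3528]
eef_rot: [-3.129, -0.269, -0.001]
force: [-0.1, -0.6, -1.3]
finger_gap: 0.0126
grip_force: 49.5
477.3,317.5,109,9.9 | 0 -0 0.35 -0 -0 -0 | min rows 2
```

```bash
python3 -m pendant '0 0 0.12 0 0 0;0 0 0.22 0 0 0;0 0 0.3 0 0 0;0 0 0.33 0 0 0;0 0 0.35 0 0 0;0 0 0.355 0 0 0;0 0 0.36 0 0 0;0 0 0.36 0 0 0;0 0 0.36 0 0 0'
python3 plan.py 477.3,317.5,105.7,9.9
```

```text
t: 35.0
tcp_pos: [0.4773, 0.3178, 0.2812]
eef_rot: [-3.128, -0.271, -0.002]
force: [0.7, 0.1, -0.8]
finger_gap: 0.0128
grip_force: 49.5
477.3,317.5,105.7,9.9 | -0 0 0.01 -0 -0 0 | min rows 1
```

```bash
python3 -m pendant '0 0 0.005 0 0 0;0 0 0.01 0 0 0;0 0 0.01 0 0 0;0 0 0.01 0 0 0'
python3 -m pendant '0 0 0 0 0 0;0 0 0 0 0 0;0 0 0 0 0 0;0 0 0 0 0 0;0 0 0 0 0 0;0 0 0 0 0 0' -0.2
python3 -m pendant '0 0 -0.1 0 0 0;0 0 -0.3 0 0 0;0 0 -0.5 0 0 0;0 0 -0.7 0 0 0;0 0 -0.7 0 0 0;0 0 -0.7 0 0 0'
python3 - <<'E'
from h import *
p,d,K=snap('wrist'); P=cloud(d,K)
for z in (.108,.078):
  m=(P[...,2]>z)&(P[...,2]<.14)&(np.hypot(P[...,0]-.477,P[...,1]-.317)<.07)
  print(m.sum(),P[m][:,2].max(),cv2.minAreaRect((P[m][:,:2]*1000).astype(np.float32)))
snap('scene','s9.png'); p,d,K=snap('side','d9.png')
P=cloud(d,K)
for n,a in [('hb',(.634,-.081)),('cb',(.459,-.137))]:
  m=(P[...,2]>.028)&(np.hypot(P[...,0]-a[0],P[...,1]-a[1])<.045); print(n,np.median(P[m],0))
a=cv2.imread('pics/s9.png'); b=cv2.imread('pics/d9.png')
cv2.imwrite('pics/end.png',np.hstack([cv2.resize(a[60:260,110:480],(444,240)),cv2.resize(b[130:384,160:400],None,fx=1.4,fy=1.4)[:240]]))
E
```

```text
t: 35.4
tcp_pos: [0.4773, 0.3178, 0.2792]
eef_rot: [-3.128, -0.271, -0.001]
force: [-0.2, -0.5, 4.4]
finger_gap: 0.0129
grip_force: 50.1
t: 36.0
tcp_pos: [0.4772, 0.3177, 0.2786]
eef_rot: [-3.129, -0.271, -0.001]
force: [-0.7, 0.2, -0.1]
finger_gap: 0.0341
grip_force: 0.0
t: 36.6
tcp_pos: [0.4771, 0.3175, 0.4196]
eef_rot: [-3.127, -0.271, -0.003]
force: [0.1, -0.6, -0.8]
finger_gap: 0.0339
grip_force: 0.0
888 0.12164868895034492 ((478.2259216308594, 317.9799499511719), (44.18307113647461, 13.80821704864502), 9.800474166870117)
7252 0.12164868895034492 ((477.84930419921875, 317.9874267578125), (84.93655395507812, 79.73314666748047), 9.807141304016113)
hb [ 0.6274447  -0.08283426  0.03882834]
cb [ 0.45910544 -0.13494364  0.03376546]
```

View pics/d9.png

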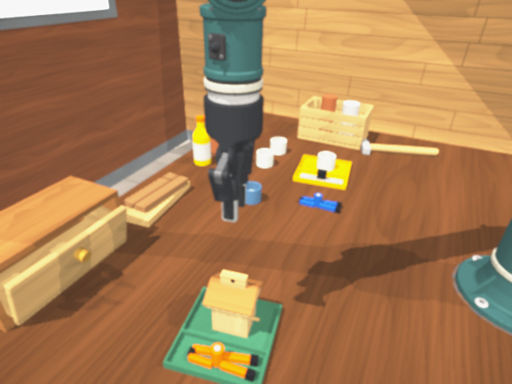

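View pics/s9.png

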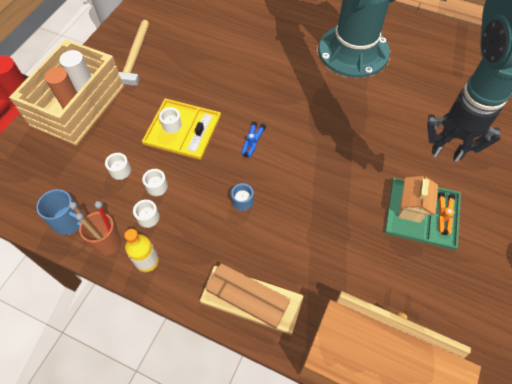

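Both kits are complete: the clamp (447,212) and roofed birdhouse (418,200) are in the green tray, and the cup (171,120) and gauge (203,128) are in the yellow one. The blue holder (242,195) and blue clamp (254,138) haven't moved, and the gripper is clear.

```bash
python3 -c "
from station import manip
print(manip.close_job())"
```

```text
the job is handed in; nothing more can be done
None
```

Both kits are made up as asked and the job is handed in at about 37 s on the robot's clock: my camera checks put everything within tolerance and the blue pieces unmoved, but the hand-in returned no verdict.

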